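# Hang the reading magnifier on its rail and slide it to the index marker

## Task

Pick up the standing magnifier and hang it by its hook on the open, uncovered stretch of the reading stand's rail, then let go so that it hangs free there. After that, slide it along the rail, beneath the keeper strip, until its hook is centred on the gable-shaped marker to within a centimetre, and leave it hanging still. Nothing may touch the old ledger, and the toolbox, brush and jar are to stay where they are.

Things in the scene. Friction and masses are not known exactly. Their poses are not given: they have to be found in the camera images.
- magnifier: Black hanging magnifier, 0.22 kg, 200 mm tall, standing upright on its flat lens ring (diameter 90, 8 thick). Origin: underside centre of the ring; z up. Flat upright handle bar at the ring's -x edge (see grip); from the bar a hook reaches to +x above the lens (see hook_seat, hook_lip). Centre of mass is under the hook's ridge, so it hangs upright. Its y axis lies along the rail when hung.
- hook_seat (a point): Where the rail's axis lies in the hook once it hangs: x = -12.5, y = 0, z = 140 mm in the magnifier's frame. The hook is an inverted-V roof, 44 wide in y, from the bar (x = -30) over a ridge above this point (outer top z = 154) to the lip. It centres itself on the rail.
- grip (a point): Grip point on the magnifier's handle bar, above the hook: x = -43, y = 0, z = 178 mm in the magnifier's frame. The bar spans x = -56 to -30, is only 8 thick in y, and runs from the table to z = 200; take it across y. Its side faces can be pushed along the rail.
- stand: Fixed reading stand. Origin on the table below the rail's middle; y along the rail, x away from the robot, z up. Round steel rail, diameter 14, axis at x = 0, z = 210 mm, between posts at y = -240 and +240 (18 by 12, tops z = 236 and 222; feet 130 by 30, 12 high). A keeper strip covers part of it (see keeper_end).
- hook_lip (a point): Lower end of the hook's free lip (4 thick): x = 5.5, y = 0, z = 126 mm in the magnifier's frame. The rail enters beneath it from the +x side; the throat between bar and lip is 33 wide. With magnifier and stand x axes alike it hooks on from the robot's side: lip over the rail, then down.
- keeper_end (a point): End of the flat aluminium keeper strip over the rail: stand x = 7, y = +50, z = 231 mm (underside). The strip covers y = -240 to +50, x = -8 to +22, 5 thick. A hook passes below it but goes on or off only where the rail is uncovered, y = +50 to +234. A rod (diameter 8) holds the strip at y = +30: level back to x = +80, then down.
- open_mid (a point): Point on the rail's axis at y = +140 mm in the stand's frame, about the middle of the uncovered stretch: a good place to hang the magnifier.
- marker: Dark steel index marker clamped on top of the keeper strip: a saddle 34 by 12 (y) with a 22 high gable-shaped peak. Origin: centre of its underside above the rail's axis, z = 236 mm over the table; axes as the stand's. The magnifier's hook must come to the same y along the rail (stand's y axis).
- ledger: Old open ledger lying fixed on the table below the covered part of the rail: 134 (x) by 224 (y), 20 high. Origin: centre of its underside. Must not be touched; the hanging lens clears it by 50 mm.
- toolbox: Bystander: open blue plastic box 190 (x) by 90 (y) by 45 high, with hand tools in it. Origin: underside centre.
- brush: Bystander: flat brush lying along its x axis on the table.
- jar: Bystander: closed jar, diameter 60, 75 high. Origin: underside centre.
Not all that is in view belongs to the job. Of the things that look like the magnifier, the middle-sized one is meant.

How it is judged:
By the outcome, as a careful person would: the job done as asked, in the order asked, and still so for the second after the job is handed in, with the robot touching nothing.
It also fails if it takes over 72 s, if anything falls off the work surface, if the arm or the gripper's body presses on something with over 40 N, if the wrist force passes 120 N, or if a joint passes its speed limit or range.

## Robot

A 7-joint arm with a two-finger parallel gripper is mounted at the origin on the work surface. World frame = base frame: x ahead of the robot, y to its left, z up, the work surface at z = 0. Lengths are in m, angles in rad, forces in N, time in s.
With the tool pointing down it reaches from about 0.425 to 0.875 m from the base axis. Payload 4.7 kg.
Tool frame: the origin (TCP) lies midway between the tips of the shut fingers; the grasp point (between the pads) lies bot.grip_point_offset behind it (bot.grip_point_offset is the distance from the TCP to the grasp point, in m); z points along the fingers, y is the line along which they close (so a half turn about z gives the same grasp; the last joint's range is limited). The gripper opens to 87 mm and grips with 3 to 60 N. Pads are 19 mm wide; open, the fingers measure 117 mm over their backs; the gripper's body (75 mm by 190 mm) begins 51 mm behind the grasp point.
Start: joints at [-1.186, 0.321, -0.07, 1.45, 0.023, 1.371, -0.057], TCP at [0.236, 0.606, 0.193] pointing down, gripper open.
Joint ranges: [-2.86, 2.86], [-0.3, 2.09], [-1.38, 1.24], [0.06, 2.45], [-1.56, 4.7], [0.09, 2.05], [-2.69, 2.69]. Speed limits (rad/s): [2.57, 2.57, 3.14, 3.14, 3.14, 3.14, 3.14].

## Interface

Orientations are given as a rotation vector (axis times angle).
In Python, from rig import bot gives the robot as it stands.
- The arm moves only by the tool move_arm, never from a script. Its argument "moves" is text: rows parted by semicolons, each of 7 numbers parted by spaces: the shift along the tool's x, y, z each as a share of 0.02 m, from -1 to 1, then the turn, a rotation vector about the tool's x, y, z each as a share of 8 degrees, from -1 to 1, then the opening, from -1 (shut) to 1 (fully open). In form: dx dy dz ax ay az gripper; .... A call has 1 to 20 rows; each row shifts and turns the commanded pose from where the row before left it, along the tool's axes as they then stand; what a row does not reach is not made up. A row lasts 1/10 s, in which the tool goes at most 50 mm and 8.59 degrees, less where a joint would pass 70% of its speed; a pose out of reach is approached as far as the arm can. A call with a number of a shift or a turn outside -1 to 1 is refused whole. A call with a gripper value outside its range is refused whole. The fingers move at their own pace and stop on an object; the grip force is fixed at half the most. Time passes only in rows, so rows that do not move let the fingers close. It gives the time, the measured TCP pose, the force, the opening and the grip force at its end, in the units of the state.
- bot.read_state(): the state, without advancing time (a new reading comes with each control period).
- bot.snapshot(name): name is "scene" or "top"; returns a dict with "img" (400x640x3 uint8, red, green, blue), "z_map" (400x640 float32, m along the optical axis (not along the pixel's ray), 0 where there is no reading), "fx", "fy", "cx", "cy" (pixels), "k1" (the pictures are not rectified: a ray, as slopes to the right and down, at radius r is drawn at 1 + k1 r^2 times it, then the intrinsics apply), "world_from_camera" (4x4, takes a point from camera to world coordinates). Camera axes: x right, y down, z forward; pixel columns grow to the right and rows downward; lengths in m; the calibration is good to about 2 mm. A picture is of the moment at which its call begins.
- bot.sign_off(): hands the job in; it is judged then, once.
The state is a dict: "time": time; "q": joint angles; "qvel": joint speeds; "joint_torque": joint torques, N m; "ee_pos": TCP position; "ee_rot": TCP orientation; "contact_force": force on the tool from outside, world axes, zero at the start; "ft_torque": the same for the moment, N m; "gripper_width": finger opening in m; "finger_force": force on a finger pad.
Only numpy, scipy, OpenCV 4.12 (cv2) and the standard library are available. Lean on these libraries where they do the work, as an engineer would, in place of code of your own. Each camera call takes 0.05 s, during which the arm holds its last target. There are 200 camera calls.

## Working session

There is one attempt and no reset: what is moved stays moved. The work goes in short steps, Python scripts to look and compute and a tool call to move; the robot and the scene stay as the last step left them, time stands still between calls to the robot, and variables do not carry over. Pictures are saved under pics/ and viewed, at most 10 in all, crops included, and the job is handed in when it is done.

Besides the shell and the picture viewer there is one more tool, called after "Request:" in YAML: its name, and indented under it one key for each argument. move_arm: Moves the arm, as the interface text tells. Shift numbers are shares of 0.02 m and turn numbers shares of 8 degrees, none past 1 either way. Its arguments: {"type":"object","properties":{"moves":{"type":"string"}},"required":["moves"]}

```bash
mkdir -p pics; ls; cat > h.py <<'E'
import numpy as np, cv2, pickle
from rig import bot
def snap(n,f):
    s=bot.snapshot(n); pickle.dump(s,open(f'pics/{f}.pkl','wb')); cv2.imwrite(f'pics/{f}.png',s['img'][:,:,::-1]); return s
def load(f): return pickle.load(open(f'pics/{f}.pkl','rb'))
def world(s):
    K=np.array([[s['fx'],0,s['cx']],[0,s['fy'],s['cy']],[0,0,1.]]); h,w=s['z_map'].shape
    u,v=np.meshgrid(np.arange(w),np.arange(h)); p=np.stack([u,v],-1).reshape(-1,1,2).astype(float)
    r=cv2.undistortPoints(p,K,np.array([s['k1'],0,0,0,0.])).reshape(h,w,2)
    z=s['z_map'][...,None]; c=np.concatenate([r*z,z,np.ones_like(z)],-1)
    W=(c@s['world_from_camera'].T)[...,:3]; W[s['z_map']==0]=np.nan; return W
def proj(s,P):
    K=np.array([[s['fx'],0,s['cx']],[0,s['fy'],s['cy']],[0,0,1.]]); T=np.linalg.inv(s['world_from_camera'])
    return cv2.projectPoints(np.atleast_2d(P).astype(float),cv2.Rodrigues(T[:3,:3])[0],T[:3,3],K,np.array([s['k1'],0,0,0,0.]))[0].reshape(-1,2)
E
python3 - <<'E'
from h import *
a=snap('scene','s0');b=snap('top','t0')
for s in(a,b): print(s['fx'],s['cx'],s['k1'],np.round(s['world_from_camera'],3))
st=bot.read_state();print({k:np.round(v,3) for k,v in st.items()},bot.grip_point_offset)
E
```

```text
pics
368.4470767576837 326.28480104775025 -0.027189311241391872 [[ 0.857  0.35  -0.378  0.889]
 [ 0.515 -0.571  0.639 -0.672]
 [ 0.008 -0.742 -0.67   0.826]
 [ 0.     0.     0.     1.   ]]
500.1514831554025 304.4416526825371 -0.1151857621857286 [[ 0.011 -0.993  0.121  0.329]
 [-1.    -0.012 -0.005  0.013]
 [ 0.007 -0.121 -0.993  1.419]
 [ 0.     0.     0.     1.   ]]
{'time': np.float64(0.1), 'q': array([-1.186,  0.322, -0.07 ,  1.452,  0.023,  1.371, -0.057]), 'qvel': array([-0.001, -0.001, -0.002, -0.003, -0.001, -0.   ,  0.001]), 'joint_torque': array([-0.0000e+00, -4.9257e+01, -4.0600e-01, -3.1340e+01, -6.4000e-02,
        3.9000e-02,  0.0000e+00]), 'ee_pos': array([0.235, 0.605, 0.192]), 'ee_rot': array([-5.790e-01, -3.088e+00,  3.000e-03]), 'contact_force': array([ 0.348,  0.14 , -0.62 ]), 'ft_torque': array([-0.041, -0.027,  0.03 ]), 'finger_force': np.float64(0.0), 'gripper_width': np.float64(0.087)} 0.0187
```

View pics/s0.png

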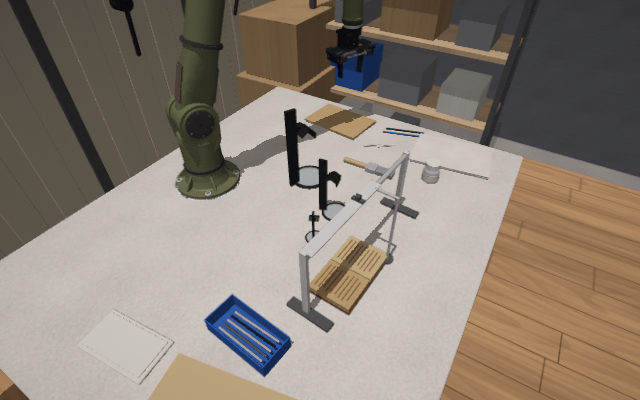

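View pics/t0.png

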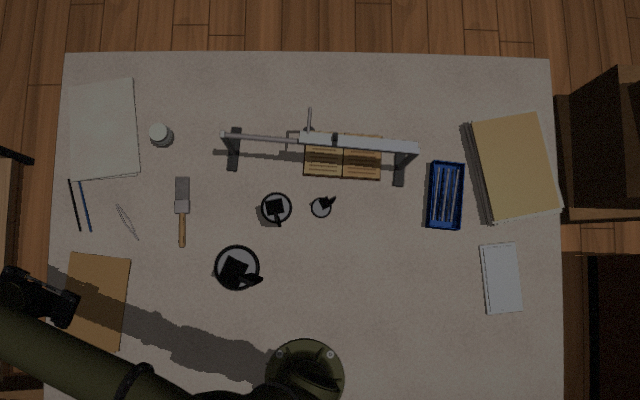

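Candidates for the magnifier: the large one (scene 293,150 / top 237,268), the middle one (scene 323,185 / top 276,207) and the small one (scene 312,225 / top 320,207). I choose the middle one. The rail runs across the top view from (222,135) to (418,148), and the dark marker is near (335,138). Next I take a close crop and fit positions.

```bash
python3 - <<'E'
from h import *
a=load('s0');b=load('t0')
A=a['img'][130:290,270:430,::-1];B=b['img'][95:235,200:440,::-1]
A=cv2.resize(A,None,fx=2.5,fy=2.5,interpolation=2);B=cv2.resize(B,(400*240//240,400*140//240),interpolation=2)
B=cv2.convertScaleAbs(cv2.resize(b['img'][110:230,210:340,::-1],(400,369),interpolation=2),alpha=2)
A=cv2.convertScaleAbs(A,alpha=1.5)
C=np.zeros((400,800,3),np.uint8);C[:,:400]=A;C[:369,400:]=B;cv2.imwrite('pics/c0.png',C)
for n,s in(('s',a),('t',b)):
    W=world(s);x,y,z=W[...,0],W[...,1],W[...,2]
    dark=s['img'].max(-1)<60
    ok=(x>.35)&(x<.62)&(y>.0)&(y<.2)&(z>.01)
    # middle magnifier region
    for lo,hi in((.003,.015),(.02,.1),(.12,.16),(.165,.195),(.195,.21)):
        m=(x>.33)&(x<.56)&(y>.03)&(y<.17)&(z>lo)&(z<hi)&dark
        if m.sum(): print(n,'mag',lo,hi,m.sum(),np.round(np.nanpercentile(W[m],[2,50,98],axis=0),3).tolist())
    for lo,hi in((.19,.222),(.226,.246),(.246,.28)):
        m=(x>.5)&(x<.85)&(y>-.4)&(y<.4)&(z>lo)&(z<hi)
        if m.sum(): print(n,'stand',lo,hi,m.sum(),np.round(np.nanpercentile(W[m],[1,50,99],axis=0),3).tolist())
E
```

```text
s mag 0.003 0.015 73 [[0.333, 0.041, 0.004], [0.438, 0.112, 0.009], [0.481, 0.164, 0.013]]
s mag 0.02 0.1 139 [[0.424, 0.068, 0.022], [0.434, 0.072, 0.058], [0.447, 0.075, 0.099]]
s mag 0.12 0.16 198 [[0.424, 0.06, 0.122], [0.456, 0.073, 0.145], [0.486, 0.099, 0.158]]
s mag 0.165 0.195 67 [[0.424, 0.068, 0.166], [0.436, 0.071, 0.18], [0.447, 0.076, 0.194]]
s mag 0.195 0.21 20 [[0.423, 0.069, 0.196], [0.434, 0.073, 0.199], [0.445, 0.077, 0.201]]
s stand 0.19 0.222 361 [[0.588, -0.276, 0.191], [0.629, 0.085, 0.214], [0.701, 0.212, 0.222]]
s stand 0.226 0.246 1336 [[0.591, -0.274, 0.229], [0.615, -0.145, 0.236], [0.695, 0.016, 0.243]]
s stand 0.246 0.28 31 [[0.613, -0.075, 0.246], [0.621, -0.07, 0.254], [0.626, -0.064, 0.258]]
t mag 0.003 0.015 293 [[0.335, 0.044, 0.003], [0.46, 0.11, 0.008], [0.517, 0.165, 0.014]]
t mag 0.02 0.1 13 [[0.422, 0.071, 0.023], [0.427, 0.073, 0.059], [0.445, 0.076, 0.096]]
t mag 0.12 0.16 251 [[0.438, 0.061, 0.138], [0.464, 0.084, 0.148], [0.484, 0.105, 0.155]]
t mag 0.165 0.195 7 [[0.422, 0.071, 0.168], [0.427, 0.074, 0.175], [0.442, 0.077, 0.189]]
t mag 0.195 0.21 36 [[0.423, 0.073, 0.195], [0.435, 0.078, 0.201], [0.447, 0.083, 0.204]]
t stand 0.19 0.222 648 [[0.587, -0.264, 0.195], [0.623, 0.072, 0.216], [0.639, 0.214, 0.221]]
t stand 0.226 0.246 1519 [[0.589, -0.267, 0.23], [0.615, -0.116, 0.237], [0.689, 0.019, 0.243]]
t stand 0.246 0.28 35 [[0.605, -0.069, 0.246], [0.619, -0.064, 0.254], [0.629, -0.06, 0.26]]
```

View pics/c0.png

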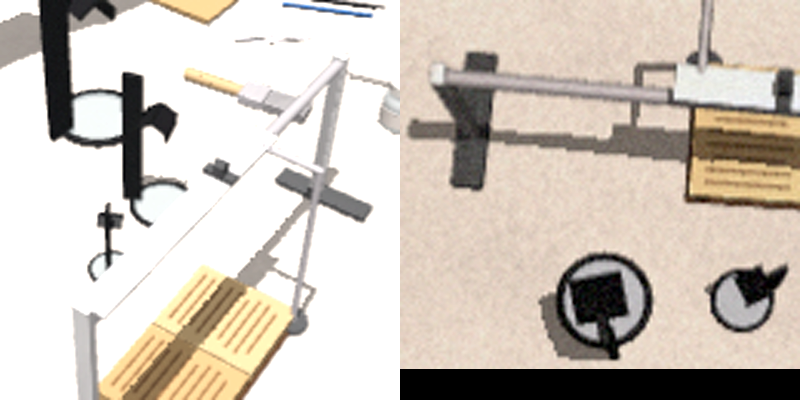

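```bash
python3 - <<'E'
from h import *
for n in 's0','t0':
    s=load(n);W=world(s);x,y,z=W[...,0],W[...,1],W[...,2];dark=s['img'].max(-1)<60
    def fit(m,name):
        P=W[m][:,:2].astype(np.float32);c=P.mean(0);r=cv2.minAreaRect(P);v=cv2.fitLine(P,cv2.DIST_HUBER,0,.001,.001).ravel()
        print(n,name,m.sum(),np.round(c,4),'rect',np.round(r[0],4),np.round(r[1],4),round(r[2],1),'ang',round(float(np.degrees(np.arctan2(v[1],v[0]))),2),'z',round(float(np.median(W[m][:,2])),4))
        return v
    b=(x>.40)&(x<.5)&(y>.05)&(y<.12)&dark
    fit(b&(z>.194)&(z<.206),'bartop')
    fit(b&(z>.02)&(z<.2)&(x<.45),'barside')
    fit(b&(z>.137)&(z<.157)&(x>.447),'hook')
    R=(x>.59)&(x<.66)
    v=fit(R&(z>.200)&(z<.2235)&(y>.05)&(y<.195),'rail')
    w=fit(R&(z>.231)&(z<.241)&(y<.01)&(y>-.25),'strip')
    fit((z>.25)&(z<.262)&(x>.6)&(x<.64)&(y<0)&(y>-.1),'peak')
    if n=='t0':
        q=np.abs(z-.008)<.008
        m=q&dark&(np.hypot(x-.468,y-.085)<.07)&(np.hypot(x-.468,y-.085)>.03)
        print(np.round(np.percentile(W[m],[1,50,99],axis=0),3))
E
```

```text
s0 bartop 24 [0.4349 0.0723] rect [0.4342 0.0733] [0.0233 0.007 ] 4.3 ang 11.31 z 0.1987
s0 barside 349 [0.4349 0.072 ] rect [0.4426 0.0775] [0.0393 0.0222] 44.4 ang 12.61 z 0.1212
s0 hook 113 [0.4686 0.0788] rect [0.4655 0.0792] [0.0396 0.0445] 8.5 ang 80.54 z 0.1468
s0 rail 175 [0.6306 0.1208] rect [0.6295 0.1222] [0.1439 0.012 ] 85.2 ang 85.42 z 0.2155
s0 strip 1053 [ 0.6159 -0.1321] rect [ 0.6235 -0.1206] [0.263  0.0504] 84.5 ang 84.48 z 0.2359
s0 peak 23 [ 0.6203 -0.0698] rect [ 0.6202 -0.0686] [0.0114 0.0102] 76.9 ang 21.65 z 0.254
t0 bartop 36 [0.4355 0.0774] rect [0.4351 0.0773] [0.0255 0.0077] 11.8 ang 12.97 z 0.2014
t0 barside 68 [0.4366 0.0807] rect [0.4357 0.0826] [0.0385 0.0284] 89.9 ang 44.86 z 0.1436
t0 hook 230 [0.4658 0.083 ] rect [0.4647 0.0837] [0.0376 0.0437] 12.3 ang 72.63 z 0.1483
t0 rail 325 [0.6268 0.1217] rect [0.6281 0.1227] [0.1442 0.0161] 86.6 ang 86.42 z 0.2163
t0 strip 1206 [ 0.6155 -0.1185] rect [ 0.6207 -0.1198] [0.2626 0.0479] 83.4 ang 84.32 z 0.2368
t0 peak 28 [ 0.6197 -0.0643] rect [ 0.62   -0.0644] [0.0098 0.0122] 88.6 ang 36.08 z 0.2554
[[0.423 0.043 0.   ]
 [0.462 0.105 0.007]
 [0.517 0.143 0.015]]
```

```bash
python3 - <<'E'
from h import *
for n in 's0','t0':
    s=load(n);W=world(s);x,y,z=W[...,0],W[...,1],W[...,2];dark=s['img'].max(-1)<60
    for nm,m in(('big',(x>.22)&(x<.41)&(y>.1)&(y<.25)),('small',(x>.38)&(x<.55)&(y>-.06)&(y<.035))):
        for lo,hi in((.003,.015),(.06,.12),(.12,.2),(.2,.32)):
            k=m&dark&(z>lo)&(z<hi)
            if k.sum()>4: print(n,nm,lo,k.sum(),np.round(np.nanpercentile(W[k],[2,50,98],axis=0),3).tolist())
    k=(x>.55)&(x<.7)&(z>.22)&(z<.25)&(y>-.3)&(y<.04); P=W[k]; print('strip y ends',np.round(np.percentile(P[:,1],[.3,99]),3))
E
```

```text
s0 big 0.003 87 [[0.253, 0.119, 0.004], [0.307, 0.139, 0.01], [0.359, 0.249, 0.014]]
s0 big 0.06 140 [[0.272, 0.117, 0.061], [0.284, 0.13, 0.09], [0.292, 0.148, 0.118]]
s0 big 0.12 244 [[0.271, 0.117, 0.121], [0.284, 0.132, 0.168], [0.334, 0.195, 0.198]]
s0 big 0.2 450 [[0.272, 0.117, 0.202], [0.286, 0.14, 0.223], [0.329, 0.189, 0.287]]
s0 small 0.06 21 [[0.47, -0.058, 0.093], [0.488, -0.053, 0.098], [0.494, -0.046, 0.101]]
strip y ends [-0.275  0.016]
t0 big 0.003 349 [[0.245, 0.131, 0.005], [0.327, 0.188, 0.011], [0.368, 0.249, 0.015]]
t0 big 0.06 27 [[0.271, 0.12, 0.064], [0.284, 0.133, 0.088], [0.292, 0.152, 0.114]]
t0 big 0.12 52 [[0.271, 0.12, 0.121], [0.285, 0.135, 0.17], [0.306, 0.212, 0.2]]
t0 big 0.2 721 [[0.264, 0.122, 0.202], [0.293, 0.173, 0.214], [0.331, 0.208, 0.291]]
t0 small 0.003 51 [[0.45, -0.059, 0.004], [0.475, -0.025, 0.007], [0.504, -0.01, 0.012]]
t0 small 0.06 102 [[0.467, -0.06, 0.09], [0.482, -0.046, 0.098], [0.496, -0.033, 0.105]]
strip y ends [-0.27   0.019]
```

Request:
move_arm:
  moves: "0 0 -1 0 0 -0.6 1;0 0 -1 0 0 -0.6 1;0 0 -1 0 0 -0.6 1;0 0 -1 0 0 -0.6 1;0 0 -1 0 0 -0.6 1;0 0 -1 0 0 -0.6 1;0 0 -1 0 0 -0.55 1;-0.15 -1 0 0 0 0 1;-0.15 -1 0 0 0 0 1;-0.15 -1 0 0 0 0 1;-0.15 -1 0 0 0 0 1;-0.15 -1 0 0 0 0 1;-0.15 -1 0 0 0 0 1;-0.15 -1 0 0 0 0 1;-0.15 -1 0 0 0 0 1;-0.15 -1 0 0 0 0 1;-0.15 -1 0 0 0 0 1;-0.15 -1 0 0 0 0 1;-0.15 -1 0 0 0 0 1;-0.15 -1 0 0 0 0 1"

```text
time: 2.1
ee_pos: [0.3277, 0.3585, 0.333]
ee_rot: [0.327, -3.124, 0.001]
contact_force: [-0.0, 0.5, -0.2]
gripper_width: 0.0868
finger_force: 0.0
```

Request:
move_arm:
  moves: "-0.15 -1 0 0 0 0 1;-0.15 -1 0 0 0 0 1;-0.15 -1 0 0 0 0 1;-0.15 -1 0 0 0 0 1;-0.15 -1 0 0 0 0 1;-0.15 -1 0 0 0 0 1;-0.15 -1 0 0 0 0 1;-0.15 -1 0 0 0 0 1;-0.15 -1 0 0 0 0 1;-0.15 -1 0 0 0 0 1;-0.15 -1 0 0 0 0 1;-0.15 -1 0 0 0 0 1;-0.15 -1 0 0 0 0 1;0 0 0 0 0 0 1;0 0 0 0 0 0 1"

```text
time: 3.6
ee_pos: [0.4193, 0.1136, 0.3333]
ee_rot: [0.326, -3.124, -0.001]
contact_force: [0.1, 0.6, -0.2]
gripper_width: 0.0869
finger_force: 0.0
```

```bash
cat >> h.py <<'E'
def togo(target,yaw_y):
    """units to move TCP to target with tool y axis at yaw (deg); tool pointing down"""
    st=bot.read_state();R=cv2.Rodrigues(np.array(st['ee_rot']))[0];d=R.T@(np.array(target)-st['ee_pos'])/.02
    w=np.radians(yaw_y); y=np.array([np.cos(w),np.sin(w),0]); z=np.array([0,0,-1.]);G=np.c_[np.cross(y,z),y,z]
    r=cv2.Rodrigues(R.T@G)[0].ravel()/np.radians(8)
    print('t',round(st['time'],2),'pos',np.round(st['ee_pos'],4),'shift',np.round(d,2),'turn',np.round(r,2),'w',round(st['gripper_width'],4),'F',np.round(st['contact_force'],1))
E
python3 - <<'E'
from h import *
a=snap('scene','s1');b=snap('top','t1')
togo((.4355,.0755,.22),102)
st=bot.read_state();R=cv2.Rodrigues(np.array(st['ee_rot']))[0];p=np.array(st['ee_pos'])
for s in(a,b):
    for o in ([0,.0435,0],[0,-.0435,0]): print(np.round(proj(s,p+R@np.array(o)),1))
C=np.zeros((400,800,3),np.uint8)
for i,s in enumerate((a,b)):
    u,v=np.round(proj(s,p)[0]).astype(int); u0=np.clip(u-50,0,540);v0=np.clip(v-50,0,300)
    C[:,400*i:400*i+400]=cv2.convertScaleAbs(cv2.resize(s['img'][v0:v0+100,u0:u0+100,::-1],(400,400),interpolation=2),alpha=2);print('crop',u0,v0)
cv2.imwrite('pics/c1.png',C)
E
```

```text
t 3.7 pos [0.4191 0.1145 0.3333] shift [-0.4  -2.08  5.66] turn [ 0.   -0.    0.01] w 0.0871 F [0.1 0.  0.3]
[[330.6 104. ]]
[[320.3 118.5]]
[[235.5 221.5]]
[[274.7 213.7]]
crop 276 61
crop 205 168
```

View pics/c1.png

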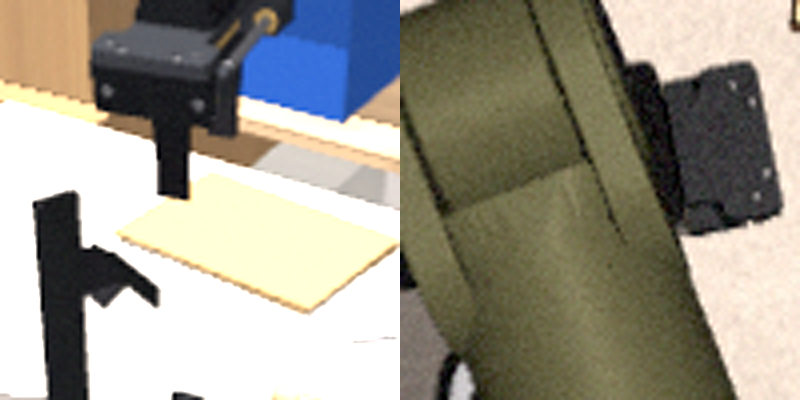

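The scene crop shows the gripper above and to the right of the big magnifier. The finger tip is at about pixel (319,110), higher than where the TCP projects. I'll use depth to check where the tip really is.

```bash
python3 - <<'E'
from h import *
s=load('s1');W=world(s)
st=bot.read_state();R=cv2.Rodrigues(np.array(st['ee_rot']))[0];p=np.array(st['ee_pos'])
L=(W-p)@R   # tool coords
for v in range(84,114,2): print(v,[tuple(np.round(L[v,u]*1000).astype(int)) if np.isfinite(L[v,u,0]) else None for u in (316,318,320,322,331,333)])
E
```

```text
84 [(np.int64(-6), np.int64(-90), np.int64(-117)), (np.int64(-11), np.int64(-88), np.int64(-117)), (np.int64(-16), np.int64(-89), np.int64(-119)), (np.int64(-21), np.int64(-89), np.int64(-119)), (np.int64(-38), np.int64(-72), np.int64(-115)), (np.int64(-37), np.int64(-54), np.int64(-107))]
86 [(np.int64(-6), np.int64(-89), np.int64(-112)), (np.int64(-10), np.int64(-87), np.int64(-112)), (np.int64(-16), np.int64(-90), np.int64(-114)), (np.int64(-21), np.int64(-90), np.int64(-115)), (np.int64(-37), np.int64(-71), np.int64(-109)), (np.int64(-6), np.int64(42), np.int64(-55))]
88 [(np.int64(-6), np.int64(-90), np.int64(-107)), (np.int64(-11), np.int64(-89), np.int64(-108)), (np.int64(-16), np.int64(-89), np.int64(-108)), (np.int64(-20), np.int64(-88), np.int64(-109)), (np.int64(-1), np.int64(41), np.int64(-49)), (np.int64(-6), np.int64(45), np.int64(-48))]
90 [(np.int64(-5), np.int64(-87), np.int64(-101)), (np.int64(-11), np.int64(-89), np.int64(-103)), (np.int64(-15), np.int64(-87), np.int64(-102)), (np.int64(-20), np.int64(-86), np.int64(-103)), (np.int64(-2), np.int64(40), np.int64(-44
[... 2442 characters left out ...]
(-8), np.int64(-52), np.int64(-36)), (np.int64(179), np.int64(602), np.int64(322)), (np.int64(169), np.int64(602), np.int64(321))]
110 [(np.int64(242), np.int64(573), np.int64(329)), (np.int64(3), np.int64(-53), np.int64(-29)), (np.int64(-4), np.int64(-56), np.int64(-32)), (np.int64(-8), np.int64(-52), np.int64(-31)), (np.int64(172), np.int64(580), np.int64(320)), (np.int64(164), np.int64(587), np.int64(322))]
112 [(np.int64(231), np.int64(544), np.int64(322)), (np.int64(224), np.int64(551), np.int64(325)), (np.int64(211), np.int64(540), np.int64(317)), (np.int64(204), np.int64(550), np.int64(321)), (np.int64(166), np.int64(564), np.int64(321)), (np.int64(158), np.int64(568), np.int64(322))]
```

Request:
move_arm:
  moves: "0 0 0 0 0 0 -0.68;0 0 0 0 0 0 -0.68;0 0 0 0 0 0 -0.68;0 0 0 0 0 0 -0.68;0 0 0 0 0 0 -0.68;0 0 0 0 0 0 -0.68;0 0 0 0 0 0 -0.68;0 0 0 0 0 0 -0.68"

```text
time: 4.5
ee_pos: [0.4196, 0.1133, 0.3335]
ee_rot: [-0.327, 3.124, 0.0]
contact_force: [0.5, -0.2, -0.1]
gripper_width: 0.031
finger_force: 0.0
```

```bash
python3 - <<'E'
from h import *
s=snap('scene','s2');W=world(s)
st=bot.read_state();R=cv2.Rodrigues(np.array(st['ee_rot']))[0];p=np.array(st['ee_pos']);print(p,st['gripper_width'])
L=(W-p)@R
m=(np.abs(L[...,0])<.05)&(np.abs(L[...,1])<.11)&(L[...,2]>-.13)&(L[...,2]<.06)
q=L[m]*1000
for lo in range(-110,30,8):
    k=(q[:,2]>=lo)&(q[:,2]<lo+8)
    if k.sum(): print(lo,k.sum(),np.percentile(q[k][:,0],[3,50,97]).round(),np.percentile(q[k][:,1],[3,50,97]).round())
E
```

```text
[0.41960871 0.11324728 0.33345342] 0.027053882816747858
-110 136 [-38. -16.  33.] [-89. -86.  80.]
-102 34 [-36.  -9.  31.] [-89. -86.  83.]
-70 33 [-11.  -5.   9.] [-31. -27.  20.]
-62 31 [-12.  -6.   9.] [-29. -26.  20.]
-54 36 [-12.  -6.   9.] [-27. -24.  20.]
-46 41 [-11.  -4.  10.] [-26. -24.  21.]
-38 35 [-11.  -4.  10.] [-26. -23.  20.]
-30 3 [-7. -2.  4.] [-22.  16.  16.]
```

Request:
move_arm:
  moves: "-0.15 -0.7 0 0 0 0 -0.08;-0.15 -0.7 0 0 0 0 -0.08;-0.1 -0.7 0 0 0 0 -0.08;0 0 1 0 0 0 -0.08;0 0 1 0 0 0 -0.08;0 0 1 0 0 0 -0.08;0 0 1 0 0 0 -0.08;0 0 1 0 0 0 -0.08;0 0 1 0 0 0 -0.08;0 0 0.5 0 0 0 -0.08;0 0 0 0 0 0 -0.08;0 0 0 0 0 0 -0.08"

```text
time: 5.75
ee_pos: [0.4365, 0.0739, 0.2042]
ee_rot: [-0.327, 3.124, 0.0]
contact_force: [-0.4, 0.5, 0.8]
gripper_width: 0.0397
finger_force: 0.0
```

```bash
python3 - <<'E'
from h import *
s=snap('scene','s3');W=world(s);togo((.435,.075,.129),102)
u0,v0=270,120
cv2.imwrite('pics/c3.png',cv2.convertScaleAbs(cv2.resize(s['img'][v0:v0+100,u0:u0+120,::-1],(720,600),interpolation=2),alpha=2))
st=bot.read_state();R=cv2.Rodrigues(np.array(st['ee_rot']))[0];p=np.array(st['ee_pos'])
L=(W-p)@R
m=(np.abs(L[...,0])<.05)&(np.abs(L[...,1])<.11)&(L[...,2]>-.13)&(L[...,2]<.06)
q=L[m]*1000
for lo in range(-110,60,10):
    k=(q[:,2]>=lo)&(q[:,2]<lo+10)
    if k.sum(): print(lo,k.sum(),np.percentile(q[k][:,0],[3,50,97]).round(),np.percentile(q[k][:,1],[3,50,97]).round())
E
```

```text
t 5.8 pos [0.4368 0.074  0.2045] shift [0.08 0.07 3.78] turn [ 0.    0.01 -0.01] w 0.0402 F [-0.2  0.1 -0.6]
-110 135 [-38. -17.  32.] [-90. -87.  79.]
-100 17 [-33. -13.  29.] [-88.  23.  78.]
-90 1 [-11. -11. -11.] [33. 33. 33.]
-70 2 [-10.  -4.   3.] [-34. -34. -34.]
-60 22 [-10.  -2.  10.] [-33. -30.  20.]
-50 36 [-11.  -5.  11.] [-32. -27.  26.]
-40 39 [-11.  -5.  11.] [-32. -29.  25.]
-30 7 [-10.  -5.  12.] [-29.  19.  28.]
0 26 [-11.   2.  13.] [-5. -1.  4.]
10 25 [-11.   0.  13.] [-4. -2.  2.]
20 24 [-11.   0.  13.] [-4. -1.  2.]
30 25 [-10.   0.  13.] [-5. -2.  3.]
40 25 [-11.   0.  13.] [-6. -2.  3.]
50 105 [-40. -27.   9.] [-21.  -1.  21.]
```

View pics/c3.png

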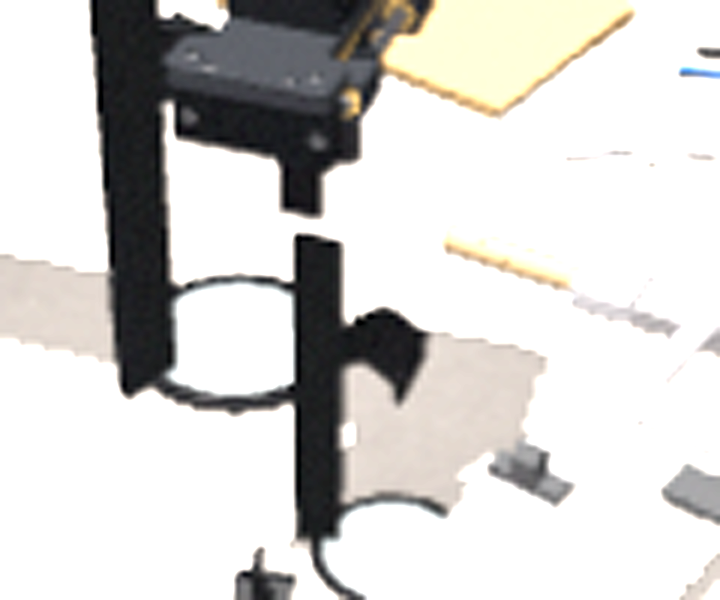

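The crop shows the finger tips (300,212) still well above the bar top (318,238). So the true tips are about 30 mm above the reported TCP, while the sideways alignment is good. I'll go down with that correction and grasp.

Request:
move_arm:
  moves: "0 0 0.8 0 0 0 -0.08;0 0 0.8 0 0 0 -0.08;0 0 0.8 0 0 0 -0.08;0 0 0.8 0 0 0 -0.08;0 0 0.5 0 0 0 -0.08;0 0 0 0 0 0 -0.08;0 0 0 0 0 0 -1;0 0 0 0 0 0 -1;0 0 0 0 0 0 -1;0 0 0 0 0 0 -1;0 0 0 0 0 0 -1;0 0 0 0 0 0 -1;0 0 0 0 0 0 -1;0 0 0 0 0 0 -1"

```text
time: 7.2
ee_pos: [0.436, 0.0739, 0.1295]
ee_rot: [0.327, -3.124, -0.0]
contact_force: [-0.6, 0.5, -0.5]
gripper_width: 0.0078
finger_force: 30.0
```

Request:
move_arm:
  moves: "0 0 -0.3 0 0 0 -1;0 0 -0.7 0 0 0 -1;0 0 -1 0 0 0 -1;0 0 -1 0 0 0 -1;0 0 -1 0 0 0 -1;0 0 -1 0 0 0.5 -1;0 0 -1 0 0 0.5 -1;0 0 -0.5 0 0 0.5 -1;0 0 0 0 0 0.5 -1;0 0 0 0 0 0.1 -1;-0.5 0.2 0 0 0 0 -1;-1 0.4 0 0 0 0 -1;-1 0.4 0 0 0 0 -1;-1 0.4 0 0 0 0 -1;-1 0.4 0 0 0 0 -1;-1 0.4 0 0 0 0 -1;-0.7 0.3 0 0 0 0 -1;-0.3 0.1 0 0 0 0 -1;0 0 0 0 0 0 -1;0 0 0 0 0 0 -1"

```text
time: 9.2
ee_pos: [0.5696, 0.1143, 0.2591]
ee_rot: [-0.132, -3.138, 0.001]
contact_force: [-0.6, 0.1, -1.7]
gripper_width: 0.0079
finger_force: 30.0
```

```bash
python3 - <<'E'
from h import *
s=snap('scene','s4');t=snap('top','t4');togo((.598,.115,.259),85)
C=np.zeros((500,800,3),np.uint8)
C[:,:400]=cv2.convertScaleAbs(cv2.resize(s['img'][100:225,310:410,::-1],(400,500),interpolation=2),alpha=1.6)
C[:,400:]=cv2.convertScaleAbs(cv2.resize(t['img'][100:225,230:330,::-1],(400,500),interpolation=2),alpha=2)
cv2.imwrite('pics/c4.png',C)
st=bot.read_state();p=np.array(st['ee_pos'])
a=np.radians(-4.9);X=np.array([np.cos(a),np.sin(a),0]);Y=np.array([-np.sin(a),np.cos(a),0])
for n,v in(('s',s),('t',t)):
    W=world(v);D=(W-p);l=np.stack([D@X,D@Y,W[...,2]],-1);dark=v['img'].max(-1)<60
    for lo,hi in((.13,.145),(.16,.24),(.24,.26),(.26,.272),(.272,.29),(.29,.30),(.305,.325),(.326,.336)):
        m=(l[...,0]>-.05)&(l[...,0]<.12)&(abs(l[...,1])<.06)&(l[...,2]>lo)&(l[...,2]<hi)&dark
        if m.sum()>3: print(n,lo,hi,m.sum(),np.round(np.percentile(l[m]*1000,[3,50,97],axis=0)).tolist())
E
```

```text
t 9.3 pos [0.5695 0.1144 0.2596] shift [-1.41  0.15  0.03] turn [ 0.   -0.    0.02] w 0.0077 F [-0.4 -0.5 -1.7]
s 0.13 0.145 90 [[-13.0, -45.0, 132.0], [61.0, -26.0, 136.0], [82.0, 40.0, 142.0]]
s 0.16 0.24 180 [[-13.0, -7.0, 164.0], [-1.0, -5.0, 201.0], [11.0, -2.0, 238.0]]
s 0.24 0.26 42 [[-12.0, -7.0, 241.0], [-1.0, -4.0, 250.0], [11.0, -1.0, 258.0]]
s 0.26 0.272 72 [[-12.0, -23.0, 261.0], [43.0, -5.0, 269.0], [49.0, 12.0, 272.0]]
s 0.272 0.29 143 [[-9.0, -23.0, 272.0], [28.0, -4.0, 277.0], [43.0, 17.0, 286.0]]
s 0.29 0.3 27 [[-7.0, -16.0, 291.0], [5.0, -13.0, 295.0], [11.0, 5.0, 299.0]]
s 0.305 0.325 45 [[-1.0, -17.0, 306.0], [10.0, -11.0, 314.0], [12.0, 9.0, 323.0]]
s 0.326 0.336 24 [[6.0, -19.0, 326.0], [10.0, -6.0, 330.0], [12.0, 8.0, 335.0]]
t 0.13 0.145 7 [[10.0, -39.0, 134.0], [23.0, -32.0, 137.0], [26.0, -26.0, 139.0]]
```

View pics/c4.png

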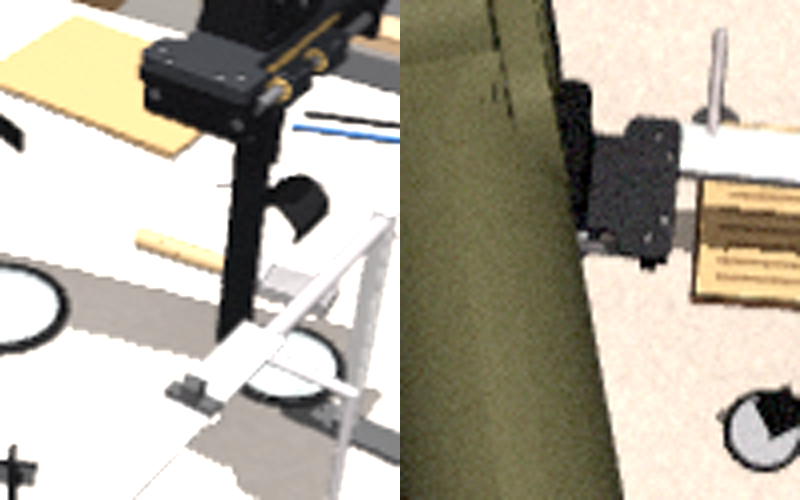

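The scene crop shows the magnifier upright in the fingers, with its hook at (300,205) clear above the open rail stretch. Next it goes over the rail and down.

Request:
move_arm:
  moves: "-0.5 0.05 0 0 0 0 -1;-0.6 0.1 0 0 0 0 -1;-0.3 0 0 0 0 0 -1;0 0 0 0 0 0 -1;0 0 0.5 0 0 0 -1;0 0 0.5 0 0 0 -1;0 0 0.5 0 0 0 -1;0 0 0.4 0 0 0 -1;0 0 0.3 0 0 0 -1;0 0 0.3 0 0 0 -1;0 0 0 0 0 0 -1;0 0 0 0 0 0 -1"

```text
time: 10.5
ee_pos: [0.5983, 0.1153, 0.2096]
ee_rot: [0.133, 3.138, 0.0]
contact_force: [-0.5, 0.2, -1.2]
gripper_width: 0.0079
finger_force: 30.0
```

```bash
python3 - <<'E'
from h import *
togo((.598,.115,.199),85)
s=snap('scene','s5')
C=cv2.convertScaleAbs(cv2.resize(s['img'][120:230,320:440,::-1],(654,600),interpolation=2),alpha=1.6)
cv2.imwrite('pics/c5.png',C)
E
```

```text
t 10.5 pos [0.5983 0.1153 0.2096] shift [ 0.02 -0.02  0.53] turn [0.   0.   0.02] w 0.0079 F [-0.5  0.2 -1.2]
```

View pics/c5.png

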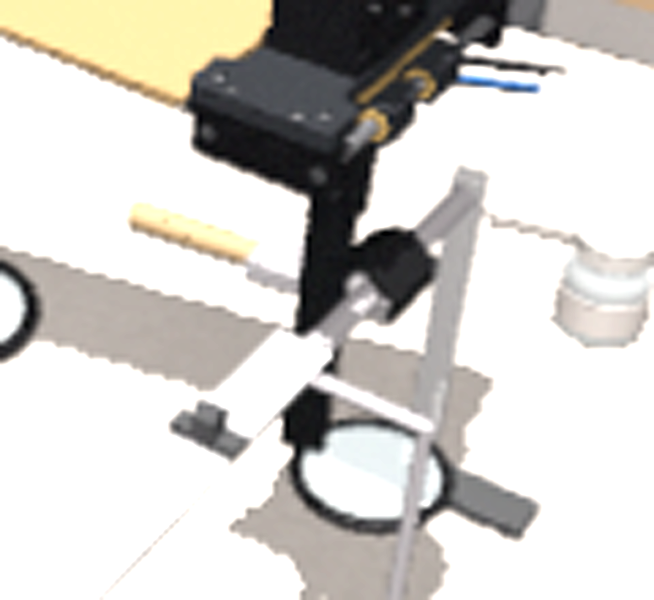

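The crop shows the rail running inside the hook, with the lip on the far side at about (400,270). I'll lower in small steps until it seats.

Request:
move_arm:
  moves: "0 0 0.15 0 0 0 -1;0 0 0.15 0 0 0 -1;0 0 0.1 0 0 0 -1;0 0 0 0 0 0 -1"

```text
time: 10.95
ee_pos: [0.5979, 0.1153, 0.201]
ee_rot: [-0.133, -3.138, 0.0]
contact_force: [0.7, -0.2, -1.4]
gripper_width: 0.0076
finger_force: 30.0
```

Request:
move_arm:
  moves: "0 0 0.1 0 0 0 -1;0 0 0.05 0 0 0 -1;0 0 0 0 0 0 -1"

```text
time: 11.25
ee_pos: [0.5986, 0.1153, 0.1994]
ee_rot: [0.133, 3.137, 0.001]
contact_force: [-1.2, 0.4, 2.8]
gripper_width: 0.0081
finger_force: 30.0
```

Request:
move_arm:
  moves: "0 0 0 0 0 0 -0.9;0 0 0 0 0 0 -0.75;0 0 0 0 0 0 -0.6;0 0 0 0 0 0 -0.4;0 0 0 0 0 0 -0.2;0 0 0 0 0 0 0;0 0 0 0 0 0 0;0 0 0 0 0 0 0;0 0 0 0 0 0 0;0 0 0 0 0 0 0"

```text
time: 12.25
ee_pos: [0.5982, 0.1153, 0.1985]
ee_rot: [0.133, 3.139, 0.0]
contact_force: [0.9, -0.3, 0.0]
gripper_width: 0.0433
finger_force: 0.0
```

```bash
cat > m.py <<'E'
from h import *
def run(f,nm='scene'):
    s=snap(nm,f);W=world(s);st=bot.read_state();p=np.array(st['ee_pos'])
    a=np.radians(-4.9);O=np.array([.6195,-.030,0]);X=np.array([np.cos(a),np.sin(a),0]);Y=np.array([-np.sin(a),np.cos(a),0])
    D=W-O;l=np.stack([D@X,D@Y,W[...,2]],-1);dark=s['img'].max(-1)<70
    print('t',st['time'],'w',st['gripper_width'],'F',np.round(st['contact_force'],1),'ee in stand',np.round([(p-O)@X*1000,(p-O)@Y*1000]))
    def r(n,x0,x1,z0,z1,dk=True,y0=-.12,y1=.24):
        m=(l[...,0]>x0)&(l[...,0]<x1)&(l[...,1]>y0)&(l[...,1]<y1)&(l[...,2]>z0)&(l[...,2]<z1)&(dark|(not dk))
        if m.sum()>3: print(n,m.sum(),np.round(np.percentile(l[m]*1000,[4,50,96],axis=0),1).tolist())
    r('ring',-.06,.08,.06,.084);r('bar',-.06,-.012,.09,.2);r('barlow',-.06,-.012,.09,.13);r('bartop',-.06,-.012,.25,.275);r('hook',-.012,.025,.19,.228)
    r('rail',-.02,.02,.2,.222,False,.09,.21);r('peak',-.02,.03,.247,.262,False,-.1,0);r('saddle',-.03,.03,.225,.262,True,-.1,0)
    return s,l
E
python3 -c "
from m import *
run('s6')"
```

```text
t 12.3 w 0.043608929432475324 F [-0.1 -0.1 -0.8] ee in stand [-34. 143.]
ring 124 [[-40.3, 98.0, 72.8], [6.9, 129.1, 77.3], [48.7, 181.8, 81.7]]
bar 147 [[-47.0, 135.9, 93.0], [-34.1, 138.4, 124.7], [-22.0, 141.6, 195.7]]
barlow 78 [[-45.0, 135.6, 91.3], [-31.1, 138.3, 105.8], [-21.6, 142.2, 126.0]]
bartop 33 [[-40.6, 109.9, 250.3], [-25.5, 137.4, 254.0], [-21.8, 167.4, 261.9]]
hook 141 [[-10.0, 119.9, 204.5], [4.9, 137.6, 216.3], [15.5, 160.3, 222.4]]
rail 244 [[-15.8, 99.5, 206.0], [0.7, 140.9, 215.2], [15.2, 202.0, 221.0]]
peak 28 [[-1.8, -43.1, 247.9], [5.2, -39.5, 253.0], [9.1, -35.0, 257.8]]
saddle 30 [[-4.7, -43.8, 239.4], [6.7, -42.1, 244.8], [15.4, -37.0, 253.4]]
```

It hangs free: the ring underside is at 0.07 m, the fingers are open and the force is zero. The hook is at stand y ≈ 140 and the peak at ≈ -39.5 in the same view. I'll narrow the fingers to a loose fork and push along the rail.

Request:
move_arm:
  moves: "0 0 0 0 0 0 0;0 0 0 0 0 0 0;0 0 0 0 0 0 0;0 0 0 0 0 0 0;0 0 0 0 0 0 -0.3;0 0 0 0 0 0 -0.54;0 0 0 0 0 0 -0.54;0 0 0 0 0 0 -0.54;0 0 0 0 0 0 -0.54;0 -0.1 0 0 0 0 -0.54;0 -0.1 0 0 0 0 -0.54;0 -0.1 0 0 0 0 -0.54;0 -0.15 0 0 0 0 -0.54;0 -0.2 0 0 0 0 -0.54;0 -0.2 0 0 0 0 -0.54;0 -0.2 0 0 0 0 -0.54;0 -0.2 0 0 0 0 -0.54;0 -0.2 0 0 0 0 -0.54;0 -0.2 0 0 0 0 -0.54;0 -0.2 0 0 0 0 -0.54"

```text
time: 14.3
ee_pos: [0.5951, 0.0781, 0.1985]
ee_rot: [0.133, 3.139, 0.0]
contact_force: [-1.0, 0.7, 0.0]
gripper_width: 0.0203
finger_force: 0.4
```

```bash
python3 -c "
from m import *
run('s7')"
```

```text
t 14.35 w 0.02021418535761012 F [ 0.8 -0.3  0.5] ee in stand [-34. 105.]
ring 125 [[-40.9, 67.5, 72.1], [-0.3, 86.8, 76.9], [44.9, 151.0, 80.8]]
bar 128 [[-45.9, 105.4, 92.3], [-31.4, 107.5, 120.3], [-21.7, 111.3, 195.2]]
barlow 78 [[-45.1, 105.7, 91.1], [-31.4, 107.8, 106.7], [-22.0, 111.3, 126.3]]
bartop 37 [[-28.6, 81.7, 250.8], [-22.8, 104.5, 258.5], [-21.3, 114.7, 272.4]]
hook 141 [[-10.5, 88.7, 204.5], [4.4, 107.3, 215.9], [15.5, 129.9, 222.2]]
rail 231 [[-15.3, 92.2, 204.7], [1.0, 123.9, 215.0], [15.3, 202.3, 221.3]]
peak 29 [[-2.6, -42.9, 247.2], [3.8, -39.9, 253.2], [9.1, -33.5, 258.0]]
saddle 31 [[-3.9, -43.5, 239.4], [6.5, -42.0, 245.3], [16.8, -36.9, 253.7]]
```

Request:
move_arm:
  moves: "0 -0.2 0 0 0 0 -0.54;0 -0.25 0 0 0 0 -0.54;0 -0.25 0 0 0 0 -0.54;0 -0.25 0 0 0 0 -0.54;0 -0.25 0 0 0 0 -0.54;0 -0.25 0 0 0 0 -0.54;0 -0.25 0 0 0 0 -0.54;0 -0.25 0 0 0 0 -0.54;0 -0.25 0 0 0 0 -0.54;0 -0.25 0 0 0 0 -0.54;0 -0.25 0 0 0 0 -0.54;0 -0.25 0 0 0 0 -0.54;0 -0.25 0 0 0 0 -0.54;0 -0.25 0 0 0 0 -0.54;0 -0.25 0 0 0 0 -0.54;0 -0.25 0 0 0 0 -0.54;0 -0.25 0 0 0 0 -0.54;0 -0.25 0 0 0 0 -0.54;0 -0.25 0 0 0 0 -0.54;0 -0.25 0 0 0 0 -0.54"

```text
time: 16.35
ee_pos: [0.5867, -0.0206, 0.1985]
ee_rot: [0.133, 3.139, 0.0]
contact_force: [0.3, 0.9, 0.1]
gripper_width: 0.0201
finger_force: 0.4
```

Request:
move_arm:
  moves: "0 -0.25 0 0 0 0 -0.54;0 -0.25 0 0 0 0 -0.54;0 -0.25 0 0 0 0 -0.54;0 -0.25 0 0 0 0 -0.54;0 -0.25 0 0 0 0 -0.54;0 -0.25 0 0 0 0 -0.54;0 -0.15 0 0 0 0 -0.54;0 -0.1 0 0 0 0 -0.54;0 0 0 0 0 0 -0.54;0 0 0 0 0 0 -0.54"

```text
time: 17.35
ee_pos: [0.5837, -0.0551, 0.1985]
ee_rot: [-0.133, -3.139, 0.0]
contact_force: [0.1, -0.1, -0.5]
gripper_width: 0.0199
finger_force: 0.0
```

```bash
python3 -c "
from m import *
s,l=run('s8')
cv2.imwrite('pics/c8.png',cv2.convertScaleAbs(cv2.resize(s['img'][130:280,290:410,::-1],(480,600),interpolation=2),alpha=1.5))
run('t8','top')"
```

```text
t 17.4 w 0.019727132604972036 F [ 0.4 -0.7 -0.1] ee in stand [-34. -28.]
ring 181 [[-34.5, -66.3, 73.4], [16.7, -38.4, 77.0], [51.6, 16.3, 80.2]]
bar 128 [[-44.2, -28.9, 92.1], [-28.8, -26.6, 117.2], [-20.2, -22.3, 197.0]]
barlow 85 [[-43.8, -28.9, 91.5], [-29.0, -26.6, 109.0], [-20.2, -22.3, 127.1]]
bartop 49 [[-29.9, -52.0, 251.1], [-23.5, -47.3, 257.3], [-21.6, -19.2, 271.2]]
hook 71 [[9.7, -45.7, 198.5], [14.6, -29.0, 209.8], [16.4, -6.8, 213.8]]
rail 147 [[-8.1, 93.4, 209.0], [-1.1, 147.4, 215.3], [2.6, 205.0, 217.8]]
peak 30 [[-1.5, -43.5, 248.1], [4.9, -40.4, 253.5], [9.4, -34.4, 257.3]]
saddle 167 [[-29.5, -49.2, 230.8], [-22.3, -40.3, 243.4], [18.9, -17.1, 257.7]]
t 17.45 w 0.019873822247380962 F [-0.5 -0.   0.2] ee in stand [-34. -28.]
ring 18 [[-12.3, 20.6, 62.0], [8.0, 29.5, 76.8], [76.2, 238.3, 83.2]]
bar 15 [[-15.9, 236.9, 112.7], [-15.0, 238.1, 154.4], [-13.0, 239.9, 194.6]]
barlow 4 [[-15.1, 236.9, 110.7], [-14.2, 238.3, 117.6], [-13.4, 239.3, 126.9]]
hook 114 [[-11.2, 28.9, 210.6], [-7.3, 95.7, 216.1], [-0.1, 211.3, 220.8]]
rail 261 [[-11.8, 93.9, 210.9], [-6.3, 147.7, 216.2], [1.1, 204.8, 220.8]]
```

View pics/c8.png

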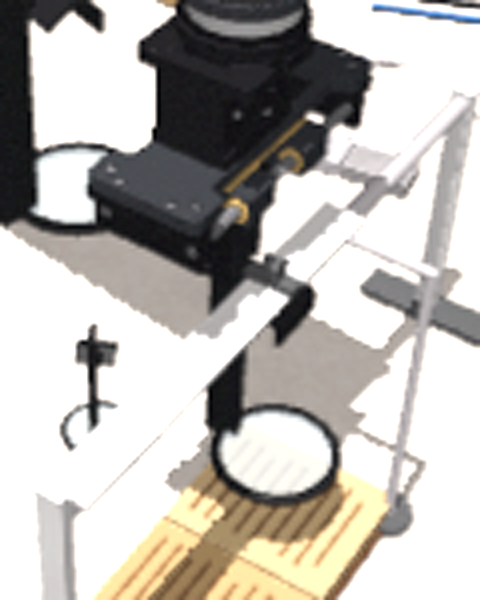

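The crop shows the hook under the strip, just short of the marker, which sits at about (275,265). About 13.5 mm remain.

Request:
move_arm:
  moves: "0 -0.1 0 0 0 0 -0.54;0 -0.15 0 0 0 0 -0.54;0 -0.15 0 0 0 0 -0.54;0 -0.15 0 0 0 0 -0.54;0 -0.08 0 0 0 0 -0.54;0 -0.05 0 0 0 0 -0.54;0 0 0 0 0 0 -0.54;0 0 0 0 0 0 -0.54;0 0 0 0 0 0 -0.3;0 0 0 0 0 0 0;0 0 0 0 0 0 0;0 0 0 0 0 0 0;0 0 0 0 0 0 0;0 0 0 0 0 0 0"

```text
time: 18.85
ee_pos: [0.5826, -0.0686, 0.1985]
ee_rot: [0.133, 3.139, 0.0]
contact_force: [0.5, -0.4, -0.4]
gripper_width: 0.0434
finger_force: 0.0
```

```bash
python3 -c "
from m import *
s,l=run('s9')"
```

```text
t 18.9 w 0.043224655827831165 F [0.2 0.7 0.9] ee in stand [-33. -42.]
ring 177 [[-35.6, -80.2, 73.3], [16.7, -51.7, 77.3], [51.9, 2.5, 80.6]]
bar 117 [[-43.7, -42.0, 92.8], [-28.8, -40.3, 116.2], [-20.5, -36.3, 192.5]]
barlow 80 [[-43.2, -42.0, 91.2], [-28.9, -40.3, 107.4], [-20.6, -36.2, 127.0]]
bartop 45 [[-25.8, -77.5, 250.5], [-22.6, -40.8, 258.5], [-21.3, -14.2, 271.9]]
hook 78 [[9.3, -59.0, 197.6], [14.3, -41.9, 210.0], [16.8, -18.5, 213.9]]
rail 144 [[-7.8, 96.3, 209.7], [-1.3, 149.2, 215.4], [2.5, 204.4, 218.4]]
peak 29 [[-2.8, -42.4, 247.6], [4.5, -39.0, 253.2], [9.4, -33.4, 257.0]]
saddle 156 [[-28.2, -74.2, 230.2], [-22.6, -41.1, 242.3], [17.8, -17.4, 257.1]]
```

Request:
move_arm:
  moves: "0 0 -0.3 0 0 0 0;0 0 -0.6 0 0 0 0;0 0 -1 0 0 0 0;0 0 -1 0 0 0 0;0 0 -1 0 0 0 0;0 0 -1 0 0 0 0;0 0 -1 0 0 0 0;0.5 0 -0.5 0 0 0 0;1 0 0 0 0 0 0;1 0 0 0 0 0 0;1 0 0 0 0 0 0;1 0 0 0 0 0 0;1 0 0 0 0 0 0;0 0 0 0 0 0 0;0 0 0 0 0 0 0;0 0 0 0 0 0 0;0 0 0 0 0 0 0"

```text
time: 20.6
ee_pos: [0.4735, -0.0594, 0.3263]
ee_rot: [-0.133, -3.139, 0.001]
contact_force: [0.5, 0.5, -0.3]
gripper_width: 0.0433
finger_force: 0.0
```

```bash
python3 -c "
from m import *
s,l=run('s10');t,_=run('t10','top')
C=np.zeros((500,800,3),np.uint8)
C[:,:400]=cv2.convertScaleAbs(cv2.resize(s['img'][130:270,290:402,::-1],(400,500),interpolation=2),alpha=1.5)
C[:,400:]=cv2.convertScaleAbs(cv2.resize(t['img'][100:200,290:370,::-1],(400,500),interpolation=2),alpha=2)
cv2.imwrite('pics/c10.png',C)"
```

```text
t 20.65 w 0.043707913800661156 F [0.3 0.5 0. ] ee in stand [-143.  -42.]
ring 175 [[-35.8, -80.3, 73.0], [18.2, -53.4, 77.1], [52.0, 1.9, 80.6]]
bar 108 [[-44.2, -42.6, 92.5], [-29.7, -40.5, 115.6], [-20.7, -38.3, 194.1]]
barlow 76 [[-43.3, -42.3, 91.8], [-31.0, -40.4, 106.8], [-20.8, -38.4, 127.0]]
bartop 73 [[-45.2, -42.5, 251.1], [-32.8, -40.2, 262.5], [-22.0, -35.8, 270.3]]
hook 69 [[9.7, -58.0, 202.7], [13.7, -39.3, 210.5], [16.4, -18.9, 214.6]]
rail 146 [[-8.1, 95.3, 209.4], [-1.2, 148.7, 215.3], [2.5, 203.7, 218.2]]
peak 26 [[-2.6, -42.6, 248.2], [5.0, -40.2, 253.2], [9.0, -35.2, 257.0]]
saddle 89 [[-29.6, -62.1, 227.9], [-21.3, -40.9, 242.7], [18.6, -36.5, 259.5]]
t 20.7 w 0.043185914088622324 F [-0.3  0.1  0.2] ee in stand [-143.  -42.]
ring 49 [[-17.4, -1.0, 68.1], [-0.5, 5.5, 77.9], [19.4, 237.9, 83.0]]
bar 18 [[-15.5, 236.8, 102.8], [-13.8, 238.0, 152.0], [-12.1, 239.6, 197.6]]
barlow 6 [[-15.4, 236.9, 96.2], [-13.4, 237.9, 120.3], [-12.6, 239.3, 129.2]]
hook 58 [[-11.9, 4.7, 207.5], [-9.6, 53.9, 214.1], [0.1, 231.3, 218.5]]
rail 264 [[-11.8, 95.0, 210.3], [-5.7, 147.9, 216.4], [1.1, 205.2, 220.8]]
```

View pics/c10.png

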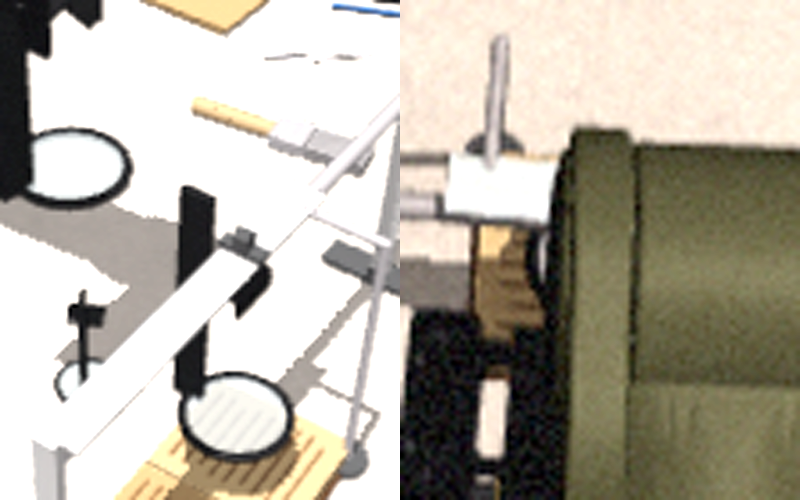

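Bar, hook and peak all sit at stand y ≈ -39 mm in the same view. The magnifier hangs still with the robot clear, so I'm handing in.

```bash
python3 -c "
from rig import bot
print(bot.sign_off())"
```

```text
the job is handed in; nothing more can be done
None
```

The middle-sized magnifier hangs still and free on the rail beneath the keeper strip, its hook about 1 mm from the marker's centre by my camera measurements. It was hung on the open stretch first, nothing was seen touching the ledger, toolbox, brush or jar, and I handed the job in at about 21 s.

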